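Fit the hand rest to the honing machine

ROBOT

A 6-joint arm with a two-finger parallel gripper is mounted at the origin on the work surface. World frame = base frame: x ahead of the robot, y to its left, z up, the work surface at z = 0. Lengths are in mm, angles in rad, forces in N, time in s.
With the tool pointing down it reaches from about 350 to 975 mm from the base axis. Payload 7.1 kg.
Tool frame: the origin (TCP) lies at the very end of the fingers, on their centre line; the grasp point (between the pads) lies 19 mm behind it; y points along the fingers, x is the direction in which the jaws open and shut, and the axes are right-handed (so a half turn about y gives the same grasp; the last joint's range is limited). The gripper opens to 88 mm and grips with 3 to 60 N. Pads are 20 mm wide; open, the fingers measure 115 mm over their backs; the gripper's body (75 mm by 178 mm) begins 61 mm behind the grasp point.
Start: joints at [-1.121, 0.423, 1.63, -0, 1.089, -0.019], TCP at [282.399, -557.544, 222.675] pointing down, gripper open.
Joint ranges: [-3, 3], [-0.9, 2.11], [0.09, 2.58], [-1.31, 4.45], [0.11, 2.69], [-2.54, 2.54]. Speed limits (rad/s): [2.39, 2.39, 3.01, 3.14, 3.14, 3.14].

INTERFACE

Orientations are given as a rotation vector (axis times angle).
In Python, from workcell import ctrl gives the robot as it stands. The module is installed in compiled form; this text tells all that it offers.
- The arm moves only by the tool jog_arm, never from a script. Its argument "steps" is a list of rows, each an object with "turn": the turn, a rotation vector about the world's x, y, z scaled (see below), a list of three; "dp": the shift along the world's x, y, z scaled (see below), a list of three; "claw": the opening, from 0 (shut) to 1 (fully open). In form: [{"turn": [wx, wy, wz], "dp": [x, y, z], "claw": claw}, ...]. A call has 1 to 12 rows; each row is the pose to reach, as a shift and turn from the pose measured when the call began, turning the shorter way round; what a row does not reach only later rows make up. The controller multiplies each number of a shift by 80 mm and each number of a turn by pi rad. A row lasts 1/12 s, in which the tool goes at most 41.7 mm and 7.16 degrees, less where a joint would pass 70% of its speed; a pose out of reach is approached as far as the arm can. A call with a number of a shift or a turn outside -1 to 1 is refused whole. A call with a gripper value outside its range is refused whole. The fingers move at their own pace and stop on an object; the grip force is fixed at half the most. Time passes only in rows, so rows that repeat a pose let the fingers close. It gives the time, the measured TCP pose, the force and the opening at its end, in the units of the state.
- ctrl.get_obs(): the state, without advancing time (a new reading comes with each control period).
- ctrl.get_image(name): name is "side" or "top" or "wrist"; returns a dict with "img" (400x640x3 uint8, red, green, blue), "range_z" (400x640 float32, mm along the optical axis (not along the pixel's ray), 0 where there is no reading), "fovy" (degrees; the focal length in pixels is half the picture's height over the tangent of half this angle, whatever the lens; pixels are square), "cx", "cy" (the principal point, pixels), "camera_from_world" (4x4, takes a point from world to camera coordinates); the wrist camera has in their place "hand_eye" (4x4, takes a point from camera to tool coordinates, whose origin is the TCP and whose axes are the tool frame's). Camera axes: x right, y down, z forward; pixel columns grow to the right and rows downward; lengths in mm; the calibration is good to about 2 mm. The wrist camera is an equidistant fisheye: a pixel r from the principal point sees the ray r / f radians off the axis. A picture is of the moment at which its call begins: read the wrist's pose just before it.
- ctrl.close_job(): hands the job in, once; it reports no verdict.
The state is a dict: "t": time; "qpos": joint angles; "qvel": joint speeds; "joint_torque": joint torques, N m; "ee_pos": TCP position; "orientation": TCP orientation; "ft_force": force on the tool from outside, world axes, zero at the start; "moment": the same for the moment, N m; "width": finger opening in mm.
Only numpy, scipy, OpenCV 4.12 (cv2) and the standard library are available. Lean on these libraries where they do the work, as an engineer would, in place of code of your own. Each camera call takes 0.05 s, during which the arm holds its last target.

TASK

Fit the straight hand rest to the honing machine: lift it out of the wooden block, lower its post through the upper and then the lower bushing of the bracket beside the leather wheel, and finish while still holding it there, its bar level with the wheel's axle and parallel to it, so that the clamp screws can be tightened on the post. The gripper alone carries it: the screws are slack and the post would slide down if let go. Keep everything off the leather wheel, and leave the round-headed rest, the two gouges and the green honing bar where they are.

Things in the scene. Friction and masses are not known exactly. Their poses are not given: they have to be found in the camera images.
- bar_rest: the straight hand rest, a steel T of about 0.4 kg: post 16 mm in diameter, its lowest 6 mm tapering to 12 mm, topped by a dark bar 18 x 18 x 90 mm centred on the post; boss 26 mm in diameter under the bar, 111 to 118 mm up. Origin at the centre of the post's foot, z up the post, x along the bar; 136 mm tall. Starts upright in a hole of the block. Both ways round are alike
- rest_bar (a point): centre of the hand rest's bar, 127 mm above the foot; x along the bar, z up along the post
- rest_block: beech block 70 x 200 x 60 mm (x, y, z), fixed to the bench, origin at the centre of its underside; two vertical holes 19 mm in diameter and 45 mm deep at y = -65 and +65 mm. The two rests stand in them, 15 mm above the bench; which stands in which varies
- round_rest: the other rest in the block, with the same post but a round brass head 38 mm in diameter, 136 mm tall over all; origin at the centre of its foot. Not wanted: leave it in its hole
- honer: fixed honing machine, green-grey. Origin on the bench below the bushings' axis; x along the axle, z up. Motor towards -x (to -205 mm; top 217 mm high), axle at y = +105 mm. Bracket: web at y = +23 to +34 mm, 110 mm high, with two level lugs 44 x 46 x 18 mm, one above the other, a bronze bushing through each; black clamp screws reach y = -48 mm. Below the lower lug is only the bench
- upper_bushing (a point): centre of the mouth of the upper bushing, in the upper lug's top face, 110 mm above the bench; bored 19 mm, straight through the 18 mm lug; z up along the bore, x along the axle
- lower_bushing (a point): centre of the mouth of the lower bushing, in the lower lug's top face, 60 mm above the bench, on the same vertical axis as the upper one and 50 mm below it; bored 19 mm through the 18 mm lug, which ends 42 mm above the bench
- axle (a point): centre of the leather wheel on its axle, 150 mm above the bench; x along the axle
- strop_wheel: leather-rimmed honing wheel, 130 mm in diameter and 32 mm wide (43 mm over its flanges, 54 mm over the spindle ends), upright, free to turn on the axle; origin at its centre, x along the axle. Its rim comes to 40 mm from the bushings' axis. Not to be touched
- gouge: carving gouge lying on the bench, pale handle 110 mm long and 26 mm thick, blade end 105 mm beyond; origin below the joint of handle and blade, x towards the blade
- fine_gouge: smaller gouge with a brown handle, lying on the bench, 205 mm long; origin as for the other gouge
- honing_bar: green bar of honing compound in a paper sleeve, 95 x 38 x 26 mm, origin at the centre of its underside
Things that resemble listed ones, but are neither listed nor needed, are in the scene too. Of the things like the bar_rest, leave any that is orange or pink; of the rest the smaller one is meant.

How it is judged:
By the outcome, as a careful person would: the job done as asked, in the order asked, and still so for the second after the job is handed in, while the arm keeps its last pose, push and grip.
It also fails if it takes over 45 s, if anything falls off the work surface, if the arm or the gripper's body presses on something with over 40 N, if the wrist force passes 120 N, or if a joint passes its speed limit or range.

## Working session

There is one attempt and no reset: what is moved stays moved. The work goes in short steps, Python scripts to look and compute and a tool call to move; the robot and the scene stay as the last step left them, time stands still between calls to the robot, and variables do not carry over. Pictures are saved under pics/ and viewed, and the job is handed in when it is done.

Besides the shell and the picture viewer there is one more tool, called as name(argument=value, ...) on one line, values as JSON. jog_arm: Moves the arm, as the interface text tells. Its arguments: {"type":"object","properties":{"steps":{"type":"array","items":{"type":"object","properties":{"turn":{"type":"array","items":{"type":"number"}},"dp":{"type":"array","items":{"type":"number"}},"claw":{"type":"number"}}}}},"required":["steps"]}

```bash
mkdir -p pics
cat > h.py <<'E'
import numpy as np,cv2,pickle
from workcell import ctrl
def grab(n,tag):
    o=ctrl.get_obs(); d=ctrl.get_image(n); d['obs']=o
    pickle.dump(d,open(f'pics/{tag}.pkl','wb')); cv2.imwrite(f'pics/{tag}.png',cv2.cvtColor(d['img'],cv2.COLOR_RGB2BGR)); return d
def load(t): return pickle.load(open(f'pics/{t}.pkl','rb'))
def foc(d): return 200/np.tan(np.radians(d['fovy'])/2)
def cloud(d):
    f=foc(d); v,u=np.mgrid[:400,:640]; z=d['range_z']
    P=np.stack([(u-d['cx'])/f*z,(v-d['cy'])/f*z,z,np.ones_like(z)],-1)
    return (P@np.linalg.inv(d['camera_from_world']).T)[...,:3]
def crop(t,x0,y0,x1,y1,s,out):
    im=cv2.imread(f'pics/{t}.png')[y0:y1,x0:x1]; cv2.imwrite(f'pics/{out}.png',cv2.resize(im,None,fx=s,fy=s,interpolation=cv2.INTER_CUBIC))
E
python3 - <<'E'
from h import *
o=ctrl.get_obs(); print(o)
for n in('side','top','wrist'):
    d=grab(n,n+'0'); print(n,d['fovy'],d['cx'],d['cy'])
    print(np.round(d.get('camera_from_world',d.get('hand_eye')),3))
E
```

```text
{'t': 0.0, 'qpos': array([-1.12099251e+00,  4.23840884e-01,  1.63072593e+00,  2.94710128e-05,
        1.08861561e+00, -1.90164878e-02]), 'qvel': array([ 1.30783990e-04,  4.06818001e-04,  4.54048866e-05, -9.94357554e-04,
        1.30389301e-03,  5.29191720e-05]), 'joint_torque': array([-3.85302686e-03, -5.44638813e+01, -2.73670381e+01,  6.40251464e-02,
        2.27707950e-02, -1.59348792e-04]), 'ee_pos': array([ 282.162515  , -557.02530311,  221.88756911]), 'orientation': array([-1.39433476,  0.85831052, -0.85614207]), 'ft_force': array([-0.83872486, -0.57422935,  0.34414035]), 'moment': array([ 0.00908982, -0.03736394, -0.02244631]), 'width': 87.79806052926726}
side 57.24253688720908 322.3615720941941 201.9331607912501
[[-9.79000e-01 -2.06000e-01 -0.00000e+00  4.88327e+02]
 [-1.58000e-01  7.53000e-01 -6.39000e-01  1.99253e+02]
 [ 1.32000e-01 -6.25000e-01 -7.70000e-01  7.84376e+02]
 [ 0.00000e+00  0.00000e+00  0.00000e+00  1.00000e+00]]
top 55.01664231388463 315.5355099085912 205.10570604529448
[[-2.50000e-02 -9.99000e-01 -2.20000e-02 -7.95700e+00]
 [-9.99000e-01  2.60000e-02 -4.40000e-02  5.14849e+02]
 [ 4.50000e-02  2.10000e-02 -9.99000e-01  9.39507e+02]
 [ 0.00000e+00  0.00000e+00  0.00000e+00  1.00000e+00]]
wrist 65.70646984690485 321.8526748078648 192.2739525161769
[[ 1.00000e+00 -0.00000e+00  1.00000e-03 -2.26000e-01]
 [-1.00000e-03 -2.78000e-01  9.61000e-01 -1.62037e+02]
 [-0.00000e+00 -9.61000e-01 -2.78000e-01  7.61320e+01]
 [ 0.00000e+00  0.00000e+00  0.00000e+00  1.00000e+00]]
```

View pics/side0.png

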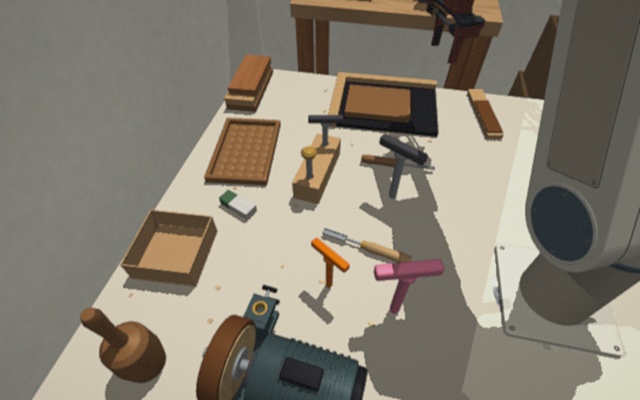

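View pics/top0.png

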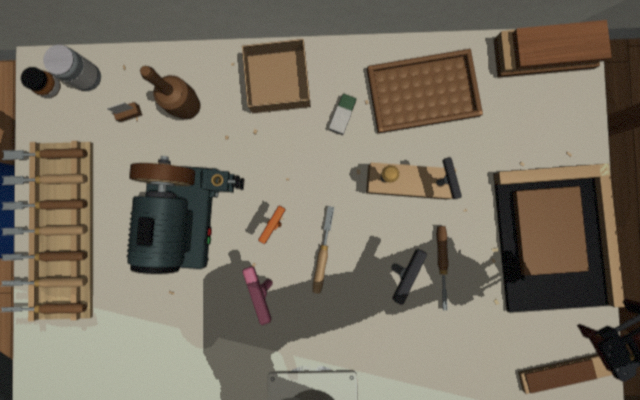

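View pics/wrist0.png

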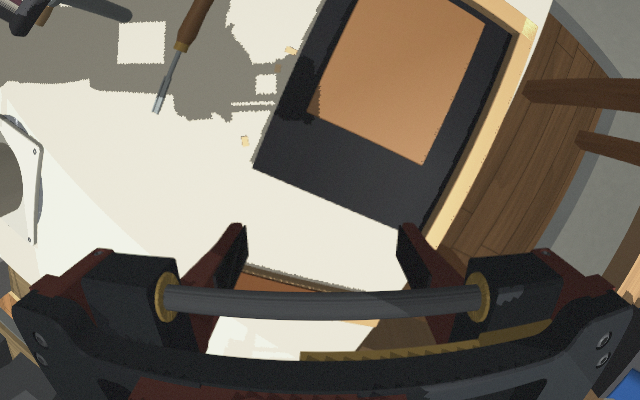

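The things like the bar_rest (top view) are the dark T in the block at (452,178), a larger dark T on the bench at (408,277), an orange T at (271,224) and a pink T at (258,295). The one in the block fits: it is dark, the smaller of the two, and stands in the block. I'll confirm this with a crop and measure it.

Run:
```python
from h import *
crop('top0',355,145,475,215,6,'c1'); crop('top0',120,145,250,275,4,'c2'); crop('side0',180,270,380,400,4,'c3'); crop('side0',280,100,440,210,5,'c4')
d=load('top0');P=cloud(d)
for n,(u,v) in dict(barrest=(452,178),big=(408,277),block=(420,183),head=(390,174),bush=(217,181),wheel=(162,173),motor=(146,232),bench=(300,150)).items(): print(n,np.round(P[v,u],1))
```

```text
barrest [ 557.3 -311.2  154.5]
big [ 357.7 -206.5  181.6]
block [ 557.5 -267.7   61.3]
head [ 569.7 -182.9  151.5]
bush [575.9 210.6  56.9]
wheel [576.9 276.3 212.5]
motor [461.4 306.2 218.3]
bench [654.3  14.5   4.4]
```

View pics/c1.png

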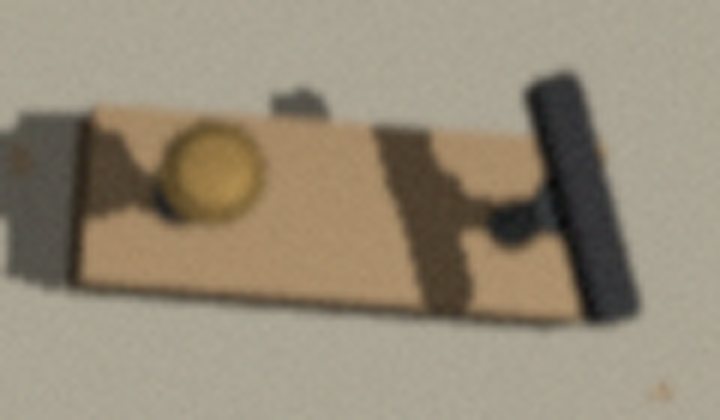

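View pics/c2.png

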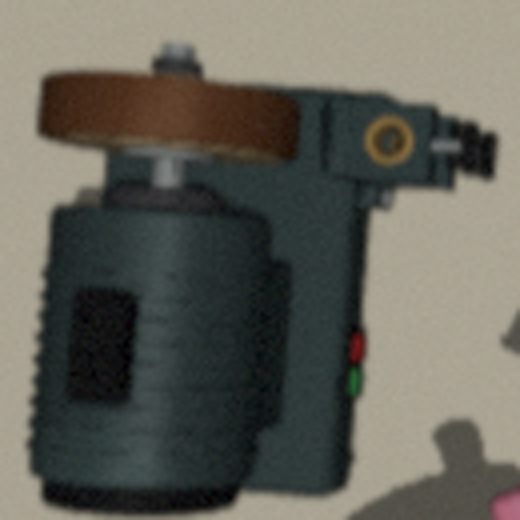

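View pics/c3.png

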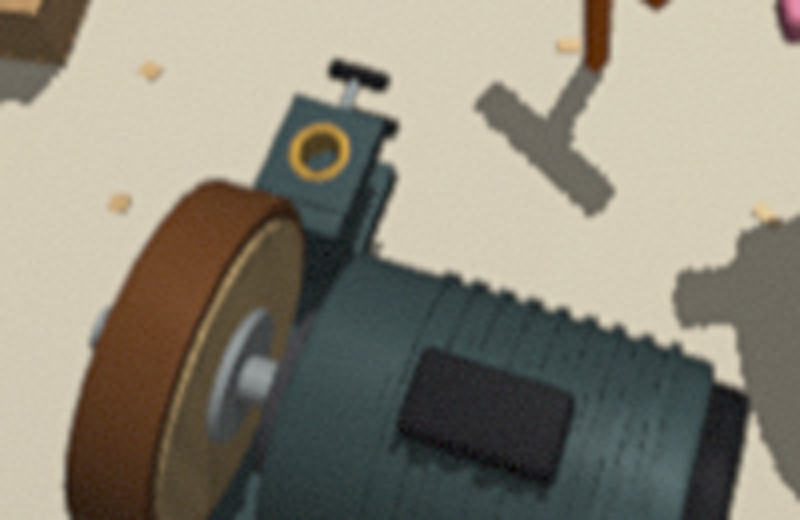

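View pics/c4.png

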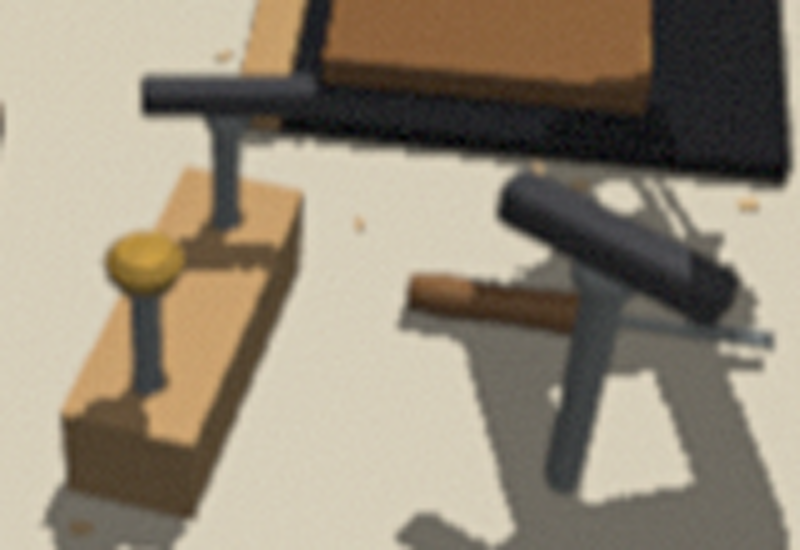

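Crop confirms it: the dark T stands in the block's right-hand hole with the round brass head at left, and the big dark T is clearly larger. The bushing mouth is at top (217.5,180) and side (260,308). Next I'll compute poses.

```bash
cat >> h.py <<'E'
def ray(d,u,v):
    f=foc(d); T=np.linalg.inv(d['camera_from_world']); r=T[:3,:3]@np.array([(u-d['cx'])/f,(v-d['cy'])/f,1]); return T[:3,3],r
def atz(d,u,v,z):
    o,r=ray(d,u,v); return o+r*(z-o[2])/r[2]
E
python3 - <<'E'
from h import *
t=load('top0');s=load('side0')
print('bush top',atz(t,217.5,180,110),'side',atz(s,260,308,110))
# bushing ring colour centroid
for d,(x0,y0,x1,y1) in ((t,(205,168,230,193)),(s,(245,295,275,322))):
    im=cv2.cvtColor(d['img'],cv2.COLOR_RGB2HSV)[y0:y1,x0:x1]
    m=((im[...,0]>8)&(im[...,0]<28)&(im[...,1]>110)&(im[...,2]>70)).astype(np.uint8)
    c,_=cv2.findContours(m,cv2.RETR_EXTERNAL,cv2.CHAIN_APPROX_NONE); c=max(c,key=len); e=cv2.fitEllipse(c); print(e,atz(d,e[0][0]+x0,e[0][1]+y0,110))
for tag,d in(('top',t),('side',s)):
    P=cloud(d).reshape(-1,3)
    m=(abs(P[:,0]-557)<75)&(abs(P[:,1]+311)<50)&(P[:,2]>140)&(P[:,2]<170)
    Q=P[m]; r=cv2.minAreaRect(Q[:,:2].astype(np.float32)); print(tag,'bar n',m.sum(),Q.mean(0),np.median(Q[:,2]),r)
    c=Q.mean(0); w,V=np.linalg.eigh(np.cov((Q-c).T)); print(V[:,-1],np.sqrt(w))
    # wheel top & lug
    m=(abs(P[:,0]-577)<60)&(abs(P[:,1]-270)<90)&(P[:,2]>160)&(P[:,0]>545)
    Q=P[m]; print('wheel',m.sum(),Q.min(0),Q.max(0)); w,V=np.linalg.eigh(np.cov(Q[:,:2].T)); print(V[:,-1],Q.mean(0))
    m=(abs(P[:,0]-575)<40)&(abs(P[:,1]-205)<35)&(P[:,2]>100)&(P[:,2]<120)
    Q=P[m]; print('lug',m.sum(),Q.mean(0),cv2.minAreaRect(Q[:,:2].astype(np.float32)))
    m=(abs(P[:,0]-450)<100)&(abs(P[:,1]-290)<120)&(P[:,2]>180)
    Q=P[m&(P[:,0]<545)]; print('motor',len(Q),Q.max(0),cv2.minAreaRect(Q[:,:2].astype(np.float32)))
E
```

```text
bush top [572.01144572 194.65393171 110.        ] side [570.3837067  198.50320225 110.        ]
((11.828142166137695, 11.736359596252441), (10.242767333984375, 10.425437927246094), 81.29759216308594) [572.64572435 196.15780944 110.        ]
((14.365727424621582, 12.557929992675781), (12.780800819396973, 14.399046897888184), 58.73295211791992) [571.74364859 197.9478052  110.        ]
top bar n 419 [ 557.12879812 -311.56726363  151.07044468] 151.87981080865563 ((557.6909790039062, -313.1239013671875), (89.44598388671875, 18.867130279541016), 12.786275863647461)
[-0.97663395 -0.21489311 -0.00265918] [ 2.68739881  5.63147643 25.793414  ]
wheel 1222 [545.96858853 235.27363197 160.0011815 ] [618.00321235 358.51305688 220.08239116]
[0.06725324 0.99773594] [578.52235323 286.36096049 198.3884813 ]
lug 485 [571.89287819 200.18944476 110.91597922] ((572.044677734375, 199.71078491210938), (59.596797943115234, 43.91931915283203), 85.07716369628906)
motor 3466 [542.58939449 363.13725387 221.81525996] ((459.89556884765625, 310.28326416015625), (98.8021469116211, 166.033203125), 85.11096954345703)
side bar n 262 [ 555.95945919 -308.50447042  148.01582896] 149.49552990079707 ((557.63134765625, -311.7752990722656), (87.24520111083984, 20.143529891967773), 12.15532112121582)
[-0.97315313 -0.23011086  0.00468805] [ 2.73966174  5.86016204 25.58291383]
wheel 2815 [553.18779294 240.22867972 160.10546081] [620.20515455 359.98012815 218.09372227]
[0.12468928 0.99219584] [575.49960923 309.35757062 197.81477943]
lug 691 [569.33866382 201.5868062  109.7515432 ] ((572.0442504882812, 200.83738708496094), (61.05638122558594, 44.93828582763672), 84.15343475341797)
motor 6044 [542.30094088 353.58061226 219.87593646] ((459.3597412109375, 298.9913635253906), (168.36099243164062, 88.88545989990234), 7.587597846984863)
```

```bash
cat >> h.py <<'E'
from scipy.spatial.transform import Rotation as R
def st():
    o=ctrl.get_obs(); M=R.from_rotvec(o['orientation']).as_matrix()
    print('t',round(o['t'],2),'p',np.round(o['ee_pos'],1),'F',np.round(o['ft_force'],1),'M',np.round(o['moment'],2),'w',round(o['width'],1),'q',np.round(o['qpos'],2)); print(np.round(M,3)); return o,M
def turnto(M,yaw_jaw_deg,axisx=None):
    # target: y down, x jaw at yaw
    a=np.radians(yaw_jaw_deg); x=np.array([np.cos(a),np.sin(a),0]); y=np.array([0,0,-1.]); z=np.cross(x,y)
    T=np.stack([x,y,z],1); return R.from_matrix(T@M.T).as_rotvec()/np.pi
E
python3 - <<'E'
from h import *
o,M=st()
for a in(102.5,-77.5): print(a,turnto(M,a),turnto(M,a)*180)
E
```

```text
t 0.15 p [ 282.2 -557.1  222.1] F [-0.7 -0.5 -0.5] M [-0.   -0.02  0.01] w 87.7 q [-1.12  0.42  1.63  0.    1.09 -0.02]
[[ 0.452 -0.001  0.892]
 [-0.892  0.001  0.452]
 [-0.001 -1.     0.   ]]
102.5 [ 1.78346624e-04 -5.39374269e-04  9.20216319e-01] [ 3.21023923e-02 -9.70873685e-02  1.65638937e+02]
-77.5 [-0.00037119 -0.00012274 -0.07978351] [ -0.06681451  -0.02209253 -14.36103186]
```

jog_arm(steps=[{"dp":[0.45,0.4,0.1],"turn":[0,0,-0.03],"claw":1},{"dp":[0.9,0.8,0.1],"turn":[0,0,-0.06],"claw":1},{"dp":[0.9,0.8,0.1],"turn":[0,0,-0.08],"claw":1},{"dp":[0.9,0.8,0.1],"turn":[0,0,-0.08],"claw":1}])

```text
t: 0.48
ee_pos: [356.3, -491.0, 230.0]
orientation: [-1.303, 1.048, -1.046]
ft_force: [-0.3, 0.2, -0.3]
width: 87.9
```

jog_arm(steps=[{"dp":[0.45,0.4,0],"turn":[0,0,0],"claw":1},{"dp":[0.9,0.8,0],"turn":[0,0,0],"claw":1},{"dp":[0.9,0.8,0],"turn":[0,0,0],"claw":1},{"dp":[0.9,0.8,0],"turn":[0,0,0],"claw":1}])

```text
t: 0.82
ee_pos: [430.0, -425.4, 229.8]
orientation: [-1.304, 1.044, -1.042]
ft_force: [0.3, -1.1, 0.6]
width: 87.5
```

jog_arm(steps=[{"dp":[0.45,0.4,0],"turn":[0,0,0],"claw":1},{"dp":[0.9,0.8,0],"turn":[0,0,0],"claw":1},{"dp":[0.9,0.8,0],"turn":[0,0,0],"claw":1},{"dp":[0.9,0.8,0],"turn":[0,0,0],"claw":1}])

```text
t: 1.15
ee_pos: [503.3, -360.4, 229.5]
orientation: [-1.306, 1.042, -1.039]
ft_force: [-0.5, 0.6, 0.2]
width: 87.9
```

jog_arm(steps=[{"dp":[0.35,0.3,0],"turn":[0,0,0],"claw":1},{"dp":[0.68,0.6,0],"turn":[0,0,0],"claw":1},{"dp":[0.68,0.6,0],"turn":[0,0,0],"claw":1},{"dp":[0.68,0.6,0],"turn":[0,0,0],"claw":1}])

```text
t: 1.48
ee_pos: [557.3, -313.2, 229.2]
orientation: [-1.307, 1.041, -1.038]
ft_force: [-0.7, -0.8, 1.0]
width: 87.8
```

```bash
cat >> h.py <<'E'
def wcloud(d):
    f=foc(d); v,u=np.mgrid[:400,:640].astype(float); du=u-d['cx'];dv=v-d['cy']; r=np.hypot(du,dv)+1e-9; th=r/f; z=d['range_z']
    k=np.tan(th)/r
    P=np.stack([du*k*z,dv*k*z,z,np.ones_like(z)],-1)@d['hand_eye'].T
    M=R.from_rotvec(d['obs']['orientation']).as_matrix()
    return P[...,:3]@M.T+d['obs']['ee_pos']
E
python3 - <<'E'
from h import *
st(); d=grab('wrist','w1'); P=wcloud(d).reshape(-1,3)
m=(abs(P[:,0]-557)<70)&(abs(P[:,1]+312)<40)&(P[:,2]>142)&(P[:,2]<160)
Q=P[m]; print(m.sum(),Q.mean(0),np.median(Q[:,2]),cv2.minAreaRect(Q[:,:2].astype(np.float32)))
c=Q.mean(0); w,V=np.linalg.eigh(np.cov((Q-c).T)); print(V[:,-1],np.degrees(np.arctan2(V[1,-1],V[0,-1])))
E
```

```text
t 1.48 p [ 557.3 -313.2  229.2] F [-0.7 -0.8  1. ] M [0.02 0.04 0.01] w 87.8 q [-0.53  0.44  1.59  0.    1.12  0.81]
[[ 0.226 -0.001  0.974]
 [-0.974  0.002  0.226]
 [-0.002 -1.    -0.   ]]
2272 [ 562.55654185 -311.51584015  150.31547123] 150.61639415539668 ((560.0450439453125, -312.5087890625), (87.99822998046875, 18.56007957458496), 12.516254425048828)
[-0.97704204 -0.2129762   0.00547675] -167.70298996482438
```

View pics/w1.png

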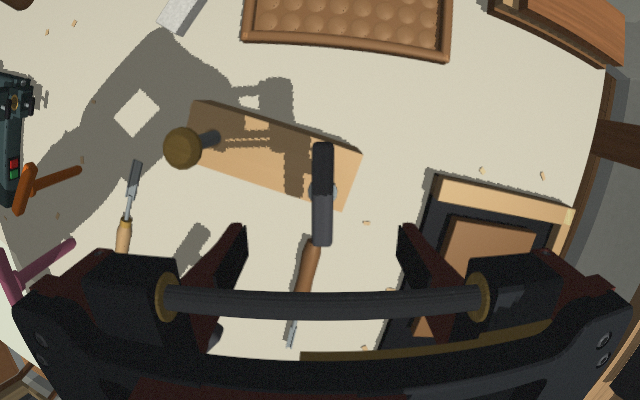

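Bar is at wrist pixels (322,140)–(322,245), centred between the fingers and parallel to them. Descending.

jog_arm(steps=[{"dp":[0.02,0.01,-0.4],"turn":[0,0,-0.002],"claw":1},{"dp":[0.02,0.01,-0.75],"turn":[0,0,-0.002],"claw":1},{"dp":[0.02,0.01,-0.75],"turn":[0,0,-0.002],"claw":1},{"dp":[0.02,0.01,-0.75],"turn":[0,0,-0.002],"claw":1}])

```text
t: 1.87
ee_pos: [555.9, -313.9, 168.1]
orientation: [-1.305, 1.051, -1.041]
ft_force: [0.3, -1.0, -0.0]
width: 87.8
```

jog_arm(steps=[{"dp":[0,0,-0.2],"turn":[0,0,0],"claw":1},{"dp":[0,0,-0.4],"turn":[0,0,0],"claw":1},{"dp":[0,0,-0.41],"turn":[0,0,0],"claw":1},{"dp":[0,0,-0.41],"turn":[0,0,0],"claw":1}])

```text
t: 2.2
ee_pos: [555.7, -314.8, 136.4]
orientation: [-1.305, 1.051, -1.042]
ft_force: [-0.7, -1.0, 0.9]
width: 87.7
```

Run:
```python
from h import *
st(); d=grab('wrist','w2'); d=grab('side','s2'); crop('s2',250,60,450,210,4,'s2c')
```

```text
t 2.2 p [ 555.7 -314.8  136.4] F [-0.7 -1.   0.9] M [ 0.    0.05 -0.04] w 87.7 q [-0.53  0.55  1.65  0.    0.95  0.82]
[[ 0.217 -0.004  0.976]
 [-0.976  0.003  0.217]
 [-0.004 -1.    -0.003]]
```

View pics/w2.png

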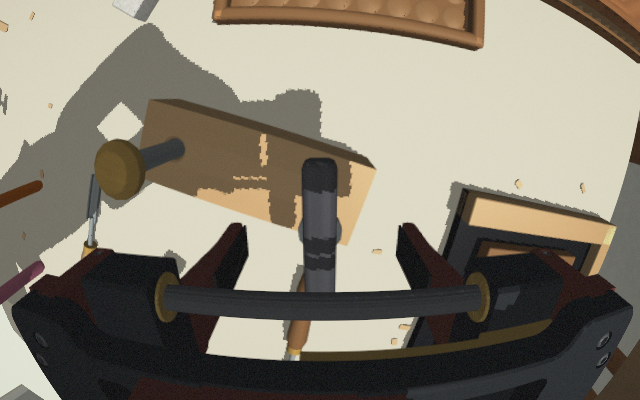

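View pics/s2c.png

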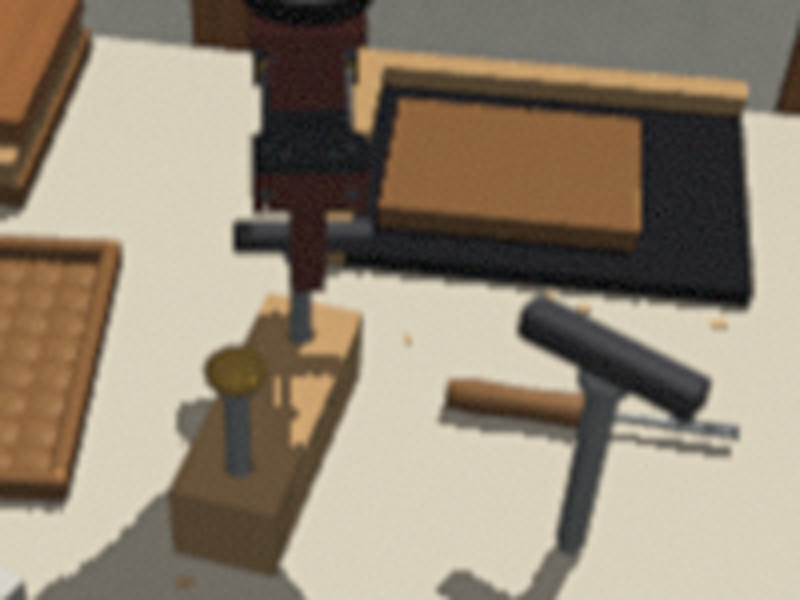

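jog_arm(steps=[{"dp":[0.04,0.02,0],"turn":[-0.001,-0.001,0],"claw":1},{"dp":[0.04,0.02,0],"turn":[-0.001,-0.001,0],"claw":1},{"dp":[0.04,0.02,0],"turn":[-0.001,-0.001,0],"claw":0.5},{"dp":[0.04,0.02,0],"turn":[-0.001,-0.001,0],"claw":0.35},{"dp":[0.04,0.02,0],"turn":[-0.001,-0.001,0],"claw":0.3},{"dp":[0.04,0.02,0],"turn":[-0.001,-0.001,0],"claw":0.3}])

```text
t: 2.8
ee_pos: [559.8, -313.2, 137.2]
orientation: [-1.305, 1.046, -1.047]
ft_force: [-0.2, -0.4, 0.3]
width: 64.7
```

Run:
```python
from h import *
st(); d=grab('wrist','w3'); crop('w3',200,120,440,320,3,'w3c')
```

```text
t 2.8 p [ 559.8 -313.2  137.2] F [-0.2 -0.4  0.3] M [-0.02 -0.04  0.03] w 64.7 q [-0.53  0.55  1.65 -0.    0.95  0.82]
[[ 0.217  0.001  0.976]
 [-0.976 -0.001  0.217]
 [ 0.001 -1.     0.   ]]
```

View pics/w3c.png

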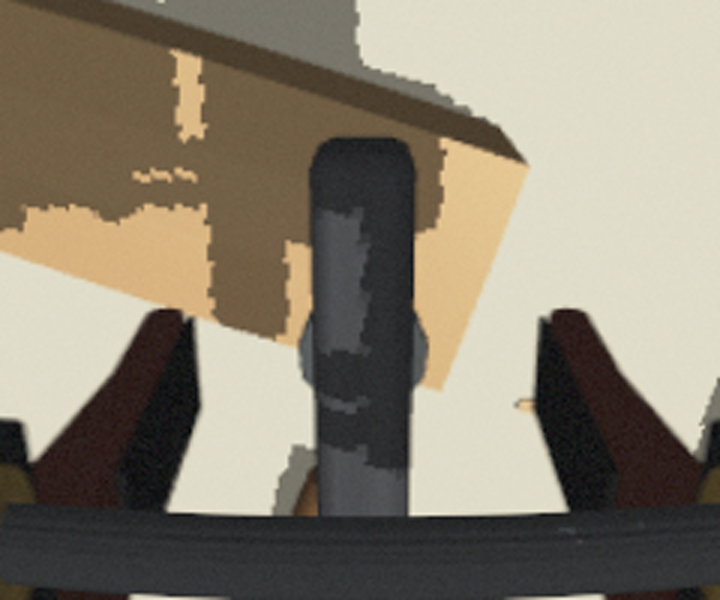

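Bar centre is at crop x≈362 and the jaw mid at ≈367, so the error is about 1 mm. Closing on it.

jog_arm(steps=[{"dp":[-0.005,0.01,0],"turn":[0,0,0],"claw":0.4},{"dp":[-0.005,0.01,0],"turn":[0,0,0],"claw":0.25},{"dp":[-0.005,0.01,0],"turn":[0,0,0],"claw":0},{"dp":[-0.005,0.01,0],"turn":[0,0,0],"claw":0},{"dp":[-0.005,0.01,0],"turn":[0,0,0],"claw":0},{"dp":[-0.005,0.01,0],"turn":[0,0,0],"claw":0},{"dp":[-0.005,0.01,0],"turn":[0,0,0],"claw":0},{"dp":[-0.005,0.01,0],"turn":[0,0,0],"claw":0},{"dp":[-0.005,0.01,0],"turn":[0,0,0],"claw":0},{"dp":[-0.005,0.01,0],"turn":[0,0,0],"claw":0}])

```text
t: 3.68
ee_pos: [559.4, -312.5, 137.2]
orientation: [-1.305, 1.046, -1.047]
ft_force: [-0.3, -0.4, -0.2]
width: 17.9
```

Run:
```python
from h import *
st()
```

```text
t 3.68 p [ 559.4 -312.5  137.2] F [-0.3 -0.4 -0.2] M [-0.02  0.   -0.02] w 17.9 q [-0.53  0.55  1.65 -0.    0.94  0.82]
[[ 0.217  0.001  0.976]
 [-0.976 -0.001  0.217]
 [ 0.001 -1.     0.   ]]
```

jog_arm(steps=[{"dp":[0,0,0.1],"turn":[0,0,0],"claw":0},{"dp":[0,0,0.25],"turn":[0,0,0],"claw":0},{"dp":[0,0,0.45],"turn":[0,0,0],"claw":0},{"dp":[0,0,0.65],"turn":[0,0,0],"claw":0},{"dp":[0,0,0.85],"turn":[0,0,0],"claw":0},{"dp":[0,0,1],"turn":[0,0,0],"claw":0},{"dp":[0,0,1],"turn":[0,0,0],"claw":0}])

```text
t: 4.27
ee_pos: [560.7, -313.2, 220.7]
orientation: [-1.304, 1.041, -1.051]
ft_force: [0.9, -1.5, -3.1]
width: 17.7
```

jog_arm(steps=[{"dp":[0,0,0.25],"turn":[0,0,0],"claw":0},{"dp":[0,0,0.6],"turn":[0,0,0],"claw":0},{"dp":[0,0,0.9],"turn":[0,0,0],"claw":0},{"dp":[0,0,1],"turn":[0,0,0],"claw":0},{"dp":[0,0,1],"turn":[0,0,0],"claw":0}])

```text
t: 4.68
ee_pos: [561.6, -313.7, 302.7]
orientation: [-1.304, 1.038, -1.054]
ft_force: [-0.1, 0.4, -4.7]
width: 17.9
```

Run:
```python
from h import *
st(); d=grab('wrist','w4'); d=grab('side','s4'); crop('s4',250,0,450,210,3.8,'s4c')
```

```text
t 4.68 p [ 561.6 -313.7  302.7] F [-0.1  0.4 -4.7] M [ 0.03 -0.    0.04] w 17.9 q [-0.53  0.37  1.52 -0.    1.24  0.82]
[[ 0.217  0.008  0.976]
 [-0.976 -0.005  0.217]
 [ 0.007 -1.     0.007]]
```

View pics/w4.png

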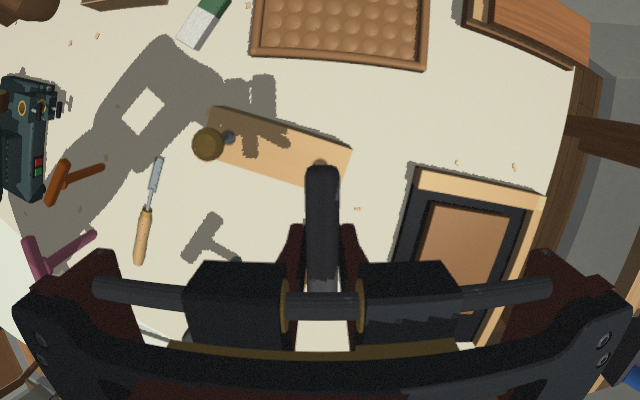

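View pics/s4c.png

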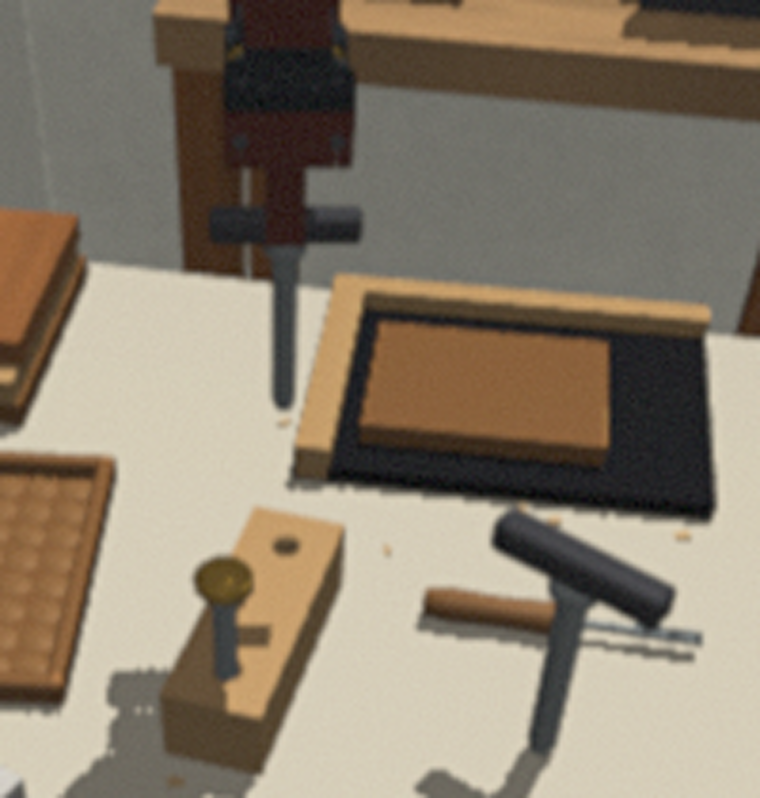

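jog_arm(steps=[{"dp":[0.01,0.25,0],"turn":[0.0016,0.0025,-0.005],"claw":0},{"dp":[0.02,0.6,0],"turn":[0.0016,0.0025,-0.01],"claw":0},{"dp":[0.02,0.95,0],"turn":[0.0016,0.0025,-0.016],"claw":0},{"dp":[0.02,0.95,0],"turn":[0.0016,0.0025,-0.016],"claw":0}])

```text
t: 5.12
ee_pos: [560.2, -232.3, 296.4]
orientation: [-1.285, 1.093, -1.073]
ft_force: [-0.6, -0.3, -4.3]
width: 17.7
```

jog_arm(steps=[{"dp":[0.01,0.35,0],"turn":[0,0,-0.005],"claw":0},{"dp":[0.02,0.7,0],"turn":[0,0,-0.01],"claw":0},{"dp":[0.02,0.95,0],"turn":[0,0,-0.016],"claw":0},{"dp":[0.02,0.95,0],"turn":[0,0,-0.016],"claw":0}])

```text
t: 5.45
ee_pos: [560.5, -152.8, 294.0]
orientation: [-1.265, 1.133, -1.105]
ft_force: [-0.5, -0.7, -4.7]
width: 17.9
```

jog_arm(steps=[{"dp":[0.01,0.35,0],"turn":[0,0,-0.005],"claw":0},{"dp":[0.02,0.7,0],"turn":[0,0,-0.01],"claw":0},{"dp":[0.02,0.95,0],"turn":[0,0,-0.016],"claw":0},{"dp":[0.02,0.95,0],"turn":[0,0,-0.016],"claw":0}])

```text
t: 5.78
ee_pos: [561.2, -74.2, 292.1]
orientation: [-1.245, 1.172, -1.139]
ft_force: [-0.7, 0.3, -4.7]
width: 18.3
```

jog_arm(steps=[{"dp":[0.01,0.35,0],"turn":[0,0,-0.005],"claw":0},{"dp":[0.02,0.7,0],"turn":[0,0,-0.01],"claw":0},{"dp":[0.02,0.95,0],"turn":[0,0,-0.016],"claw":0},{"dp":[0.02,0.95,0],"turn":[0,0,-0.016],"claw":0}])

```text
t: 6.12
ee_pos: [562.2, 3.9, 290.6]
orientation: [-1.223, 1.21, -1.172]
ft_force: [0.2, -1.0, -3.9]
width: 17.6
```

jog_arm(steps=[{"dp":[0.01,0.35,0],"turn":[0,0,-0.005],"claw":0},{"dp":[0.02,0.7,0],"turn":[0,0,-0.01],"claw":0},{"dp":[0.02,0.95,0],"turn":[0,0,-0.016],"claw":0},{"dp":[0.02,0.95,0],"turn":[0,0,-0.016],"claw":0}])

```text
t: 6.45
ee_pos: [563.6, 81.7, 289.4]
orientation: [-1.2, 1.248, -1.207]
ft_force: [0.3, 0.7, -3.8]
width: 18.2
```

Run:
```python
from h import *
st()
```

```text
t 6.45 p [563.6  81.7 289.4] F [ 0.3  0.7 -3.8] M [ 0.06 -0.04 -0.  ] w 18.2 q [0.11 0.28 1.68 0.02 1.2  1.7 ]
[[-0.024 -0.018  1.   ]
 [-1.     0.015 -0.024]
 [-0.015 -1.    -0.019]]
```

jog_arm(steps=[{"dp":[0.03,0.3,0],"turn":[-0.005,-0.006,-0.01],"claw":0},{"dp":[0.06,0.6,0],"turn":[-0.005,-0.006,-0.02],"claw":0},{"dp":[0.1,0.9,0],"turn":[-0.005,-0.006,-0.02],"claw":0},{"dp":[0.1,0.9,0],"turn":[-0.005,-0.006,-0.02],"claw":0},{"dp":[0.1,0.9,0],"turn":[-0.005,-0.006,-0.02],"claw":0}])

```text
t: 6.87
ee_pos: [571.6, 153.1, 288.3]
orientation: [-1.169, 1.271, -1.272]
ft_force: [-0.4, -0.6, -4.2]
width: 17.9
```

jog_arm(steps=[{"dp":[0,0.3,0],"turn":[0,0,0],"claw":0},{"dp":[0,0.5,0],"turn":[0,0,0],"claw":0},{"dp":[0,0.5,0],"turn":[0,0,0],"claw":0},{"dp":[0,0.5,0],"turn":[0,0,0],"claw":0}])

```text
t: 7.2
ee_pos: [571.6, 191.7, 287.6]
orientation: [-1.171, 1.271, -1.272]
ft_force: [-0.6, 0.5, -4.7]
width: 17.6
```

Run:
```python
from h import *
st(); d=grab('wrist','w5'); d=grab('side','s5'); d=grab('top','t5'); crop('s5',180,180,380,380,4,'s5c'); crop('t5',120,100,320,260,4,'t5c')
```

```text
t 7.2 p [571.6 191.7 287.6] F [-0.6  0.5 -4.7] M [0.02 0.07 0.  ] w 17.6 q [ 0.3   0.33  1.62 -0.    1.2   1.96]
[[-0.084 -0.001  0.996]
 [-0.996 -0.002 -0.084]
 [ 0.002 -1.    -0.001]]
```

View pics/w5.png

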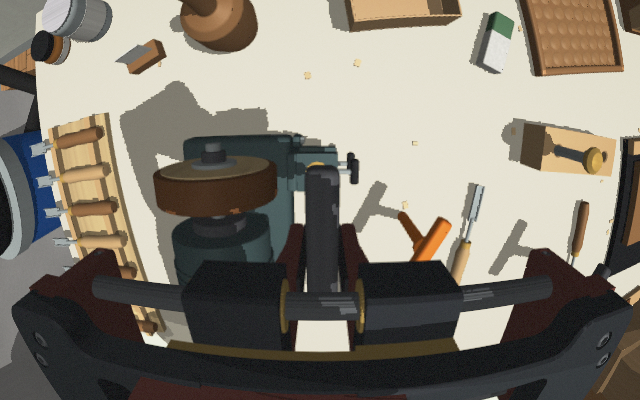

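View pics/s5.png

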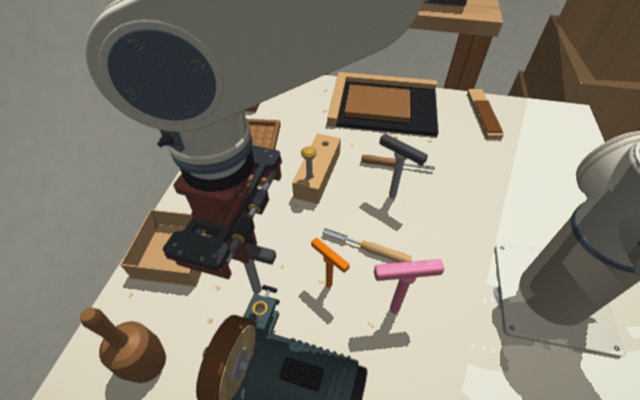

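View pics/t5.png

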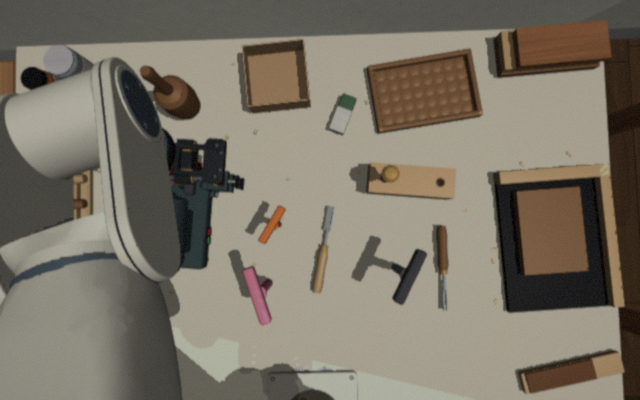

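jog_arm(steps=[{"dp":[0,0.06,-0.1],"turn":[0,0,-0.002],"claw":0},{"dp":[0,0.06,-0.25],"turn":[0,0,-0.002],"claw":0},{"dp":[0,0.06,-0.4],"turn":[0,0,-0.002],"claw":0},{"dp":[0,0.06,-0.4],"turn":[0,0,-0.002],"claw":0},{"dp":[0,0.06,-0.4],"turn":[0,0,-0.002],"claw":0}])

```text
t: 7.77
ee_pos: [570.7, 195.9, 254.3]
orientation: [-1.17, 1.278, -1.277]
ft_force: [0.5, 0.0, -3.6]
width: 17.7
```

Run:
```python
from h import *
st(); d=grab('side','s6'); crop('s6',200,220,320,340,5,'s6c'); d=grab('wrist','w6'); crop('w6',230,100,430,260,4,'w6c')
```

```text
t 7.77 p [570.7 195.9 254.3] F [ 0.5  0.  -3.6] M [ 0.02 -0.02  0.04] w 17.7 q [ 0.31  0.36  1.65 -0.    1.14  1.97]
[[-0.092 -0.004  0.996]
 [-0.996 -0.003 -0.092]
 [ 0.003 -1.    -0.004]]
```

View pics/s6c.png

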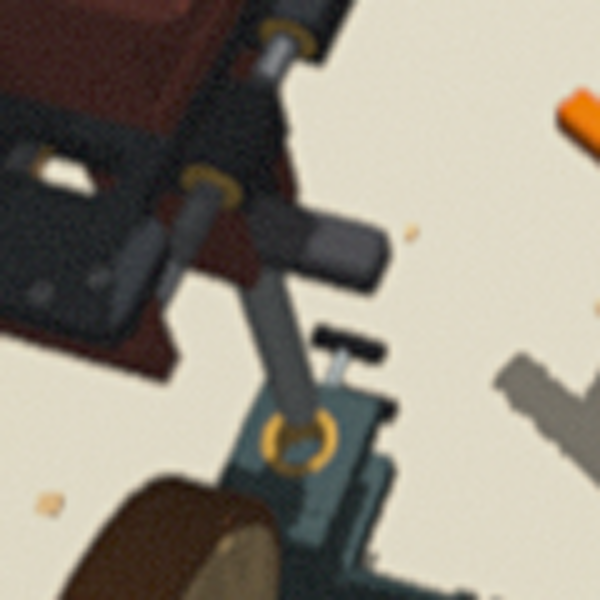

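View pics/w6c.png

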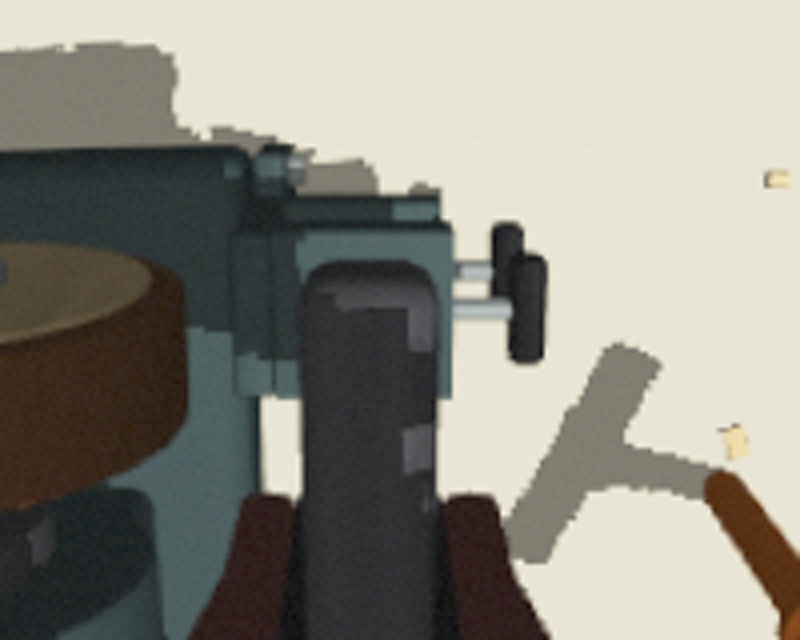

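Run:
```python
from h import *
d=load('s6'); o=d['obs']; p=o['ee_pos']; M=R.from_rotvec(o['orientation']).as_matrix()
f=foc(d)
def pr(X):
    c=d['camera_from_world']@np.append(X,1); return np.array([c[0]/c[2]*f+d['cx'],c[1]/c[2]*f+d['cy']])
def c5(u): return (u-[200,220])*5
foot=p+M[:,1]*122.2; print('foot',foot)
im=cv2.imread('pics/s6c.png')
def circ(c,r,col):
    pts=[c5(pr(c+r*np.array([np.cos(a),np.sin(a),0]))) for a in np.linspace(0,2*np.pi,40)]
    cv2.polylines(im,[np.int32(np.round(pts))],True,col,1)
circ(foot,6,(0,0,255)); circ(foot+[0,0,6],8,(0,0,255)); circ(foot+[0,0,60],8,(0,0,255))
circ(np.array([572,197,110.]),9.5,(255,0,255))
cv2.imwrite('pics/ov6.png',im[150:500,150:450].repeat(2,0).repeat(2,1)[:600,:])
print(c5(pr(foot)),c5(pr(np.array([572,197,110.]))))
```

```text
foot [570.23505443 195.53864315 132.08381668]
[294.71950803 405.62374108] [296.97397473 435.16194919]
```

View pics/ov6.png

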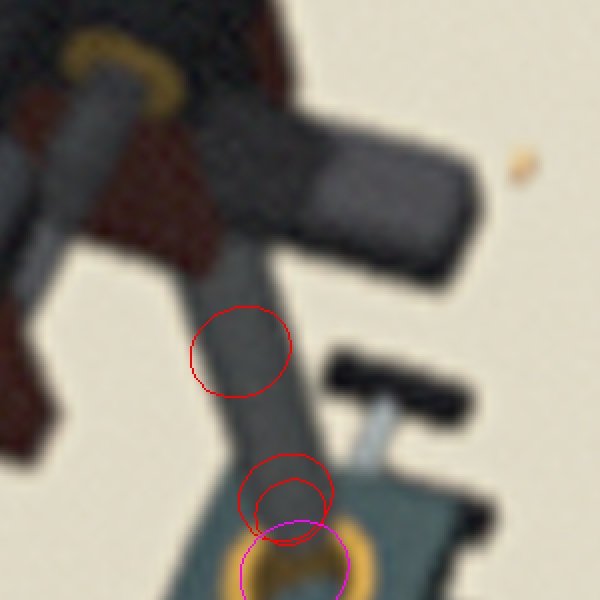

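Run:
```python
from h import *
a=np.radians(-5); ex=np.array([np.cos(a),np.sin(a)]); ey=np.array([-np.sin(a),np.cos(a)]); c0=np.array([572,197.])
for t in('w5','w6','top0','side0'):
    d=load(t); P=(wcloud(d) if t[0]=='w' else cloud(d)).reshape(-1,3)
    m=(abs(P[:,2]-110)<5)&(abs(P[:,0]-572)<50)&(abs(P[:,1]-197)<60); Q=P[m][:,:2]-c0
    X=Q@ex;Y=Q@ey
    print(t,m.sum(),'z',np.median(P[m][:,2]))
    hx=np.histogram(X,np.arange(-40,41,2))[0]; hy=np.histogram(Y,np.arange(-60,61,2))[0]
    print(' x',dict((int(k),int(v)) for k,v in zip(np.arange(-40,40,2),hx) if v)); print(' y',dict((int(k),int(v)) for k,v in zip(np.arange(-60,60,2),hy) if v))
    # wheel sides: axle dir
    m=(P[:,2]>150)&(P[:,0]>545)&(P[:,1]>235)&(P[:,2]<218)&(P[:,1]<375); Q=P[m][:,:2]-c0
    if m.sum()>50:
        # yaw from face
        for k in(np.radians(-3),np.radians(-5),np.radians(-7)):
            e=np.array([np.cos(k),np.sin(k)]); X=Q@e; print('  yaw',round(np.degrees(k)),np.percentile(X,[1,5,50,95,99]).round(1))
d=load('s6')
for d,n,(x0,y0,x1,y1) in ((load('w5'),'w5',(270,150,360,190)),):
    pass
```

```text
w5 1203 z 109.78326060165145
 x {-22: 17, -20: 32, -18: 31, -16: 27, -14: 36, -12: 37, -10: 29, -8: 43, -6: 41, -4: 30, -2: 38, 0: 41, 2: 40, 4: 34, 6: 49, 8: 62, 10: 108, 12: 85, 14: 81, 16: 103, 18: 100, 20: 80, 22: 59}
 y {-48: 9, -46: 27, -44: 31, -42: 28, -40: 10, -24: 15, -22: 27, -20: 18, -18: 19, -16: 24, -14: 22, -12: 22, -10: 12, -8: 23, -6: 24, -4: 23, -2: 24, 0: 12, 2: 24, 4: 24, 6: 26, 8: 26, 10: 18, 12: 30, 14: 68, 16: 73, 18: 58, 20: 65, 22: 75, 24: 67, 26: 69, 28: 65, 30: 70, 32: 65, 34: 9, 56: 1}
  yaw -3 [-32.5  -9.5  12.9  35.4 189.2]
  yaw -5 [-36.7 -12.4   9.9  31.9 185.1]
  yaw -7 [-40.8 -15.4   6.9  28.3 180.7]
w6 1323 z 109.78522780185281
 x {-22: 11, -20: 40, -18: 42, -16: 38, -14: 44, -12: 47, -10: 48, -8: 45, -6: 48, -4: 49, -2: 50, 0: 48, 2: 45, 4: 50, 6: 44, 8: 49, 10: 52, 12: 53, 14: 76, 16: 115, 18: 110, 20: 116, 22: 103}
 y {-48: 10, -46: 32, -44: 37, -42: 39, -40: 10, -34: 1, -30: 1, -24: 15, -22: 81, -20: 81, -18: 26, -16: 20, -14: 18, -12: 17, -10: 16, -8: 16, -6: 16, -4: 16, -2: 16, 0: 16, 2: 16, 4: 16, 6: 15, 8: 18, 10: 18, 12: 21, 14: 26, 16: 54,
[... 840 characters left out ...]
]
  yaw -7 [-34.6 -23.7  -2.3 185.5 195.2]
side0 697 z 110.28969622101965
 x {-24: 24, -22: 39, -20: 36, -18: 38, -16: 40, -14: 36, -12: 45, -10: 35, -8: 27, -6: 29, -4: 24, -2: 24, 0: 26, 2: 19, 4: 25, 6: 26, 8: 35, 10: 33, 12: 27, 14: 27, 16: 29, 18: 29, 20: 24}
 y {-48: 5, -46: 11, -44: 8, -42: 13, -40: 13, -38: 1, -36: 1, -34: 1, -24: 11, -22: 25, -20: 26, -18: 27, -16: 25, -14: 26, -12: 28, -10: 29, -8: 25, -6: 17, -4: 17, -2: 17, 0: 19, 2: 17, 4: 19, 6: 18, 8: 25, 10: 24, 12: 31, 14: 31, 16: 24, 18: 31, 20: 27, 22: 31, 24: 13, 26: 17, 28: 13, 30: 10, 32: 15, 34: 6}
  yaw -3 [-23.7 -17.1  -2.  189.4 195.5]
  yaw -5 [-27.6 -21.   -6.  185.  191. ]
  yaw -7 [-31.2 -24.6 -10.1 180.6 186.2]
```

jog_arm(steps=[{"dp":[0.02,0.015,-0.05],"turn":[0.001,-0.0015,0],"claw":0},{"dp":[0.02,0.015,-0.12],"turn":[0.001,-0.0015,0],"claw":0},{"dp":[0.02,0.015,-0.2],"turn":[0.001,-0.0015,0],"claw":0},{"dp":[0.02,0.015,-0.2],"turn":[0.001,-0.0015,0],"claw":0},{"dp":[0.02,0.015,-0.2],"turn":[0.001,-0.0015,0],"claw":0}])

```text
t: 8.28
ee_pos: [572.9, 197.4, 239.2]
orientation: [-1.162, 1.275, -1.277]
ft_force: [0.2, 0.5, -4.7]
width: 18.0
```

```bash
cat >> h.py <<'E'
def overlay(t,B=np.array([572,197,110.]),L=122.2,box=(225,255,305,335),s=8):
    d=load(t); o=d['obs']; p=o['ee_pos']; M=R.from_rotvec(o['orientation']).as_matrix(); f=foc(d)
    crop(t,*box,s,t+'ov'); im=cv2.imread(f'pics/{t}ov.png'); cv2.imwrite(f'pics/{t}raw.png',im)
    def pr(X):
        c=d['camera_from_world']@np.append(X,1); return ((np.array([c[0]/c[2]*f+d['cx'],c[1]/c[2]*f+d['cy']])-box[:2]+.5)*s-.5)
    def circ(c,r,col):
        pts=[pr(c+r*np.array([np.cos(a),np.sin(a),0])) for a in np.linspace(0,2*np.pi,40)]
        cv2.polylines(im,[np.int32(np.round(pts))],True,col,1)
    foot=p+M[:,1]*L; print('foot',foot.round(1))
    circ(foot,6,(0,0,255)); circ(foot+[0,0,6],8,(0,0,255)); circ(foot+[0,0,50],8,(0,0,255)); circ(B,9.5,(255,0,255))
    cv2.imwrite(f'pics/{t}ov.png',im)
E
python3 - <<'E'
from h import *
st(); grab('side','s7'); overlay('s7')
E
```

```text
t 8.28 p [572.9 197.4 239.2] F [ 0.2  0.5 -4.7] M [ 0.05 -0.01  0.  ] w 18.0 q [0.31 0.38 1.66 0.   1.1  1.97]
[[-0.092  0.002  0.996]
 [-0.996  0.001 -0.092]
 [-0.001 -1.     0.002]]
foot [573.2 197.5 117. ]
```

View pics/s7ov.png

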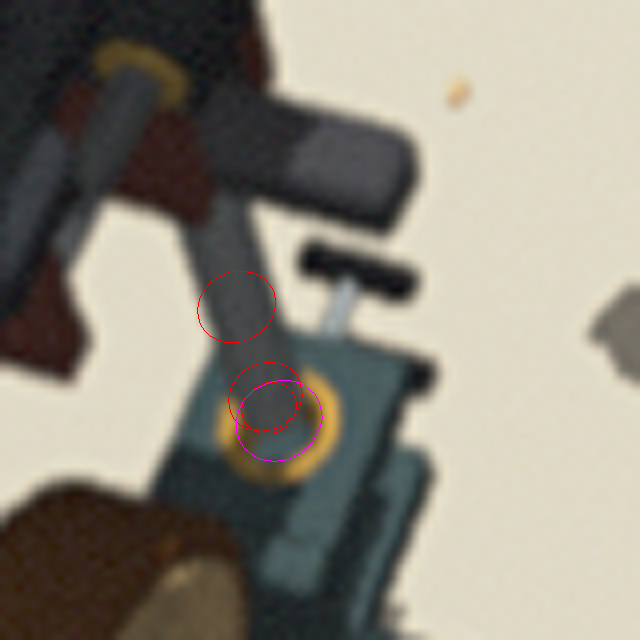

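View pics/s7raw.png

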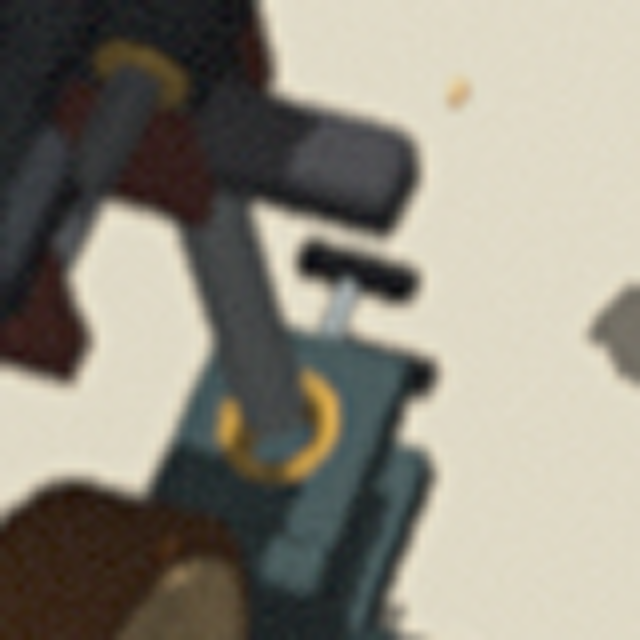

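jog_arm(steps=[{"dp":[-0.01,0,-0.03],"turn":[0,0.0006,0],"claw":0},{"dp":[-0.01,0,-0.07],"turn":[0,0.0006,0],"claw":0},{"dp":[-0.01,0,-0.11],"turn":[0,0.0006,0],"claw":0},{"dp":[-0.01,0,-0.15],"turn":[0,0.0006,0],"claw":0},{"dp":[-0.01,0,-0.18],"turn":[0,0.0006,0],"claw":0},{"dp":[-0.01,0,-0.18],"turn":[0,0.0006,0],"claw":0}])

```text
t: 8.83
ee_pos: [572.1, 197.3, 224.5]
orientation: [-1.164, 1.277, -1.276]
ft_force: [-0.0, -0.4, -4.2]
width: 17.5
```

Run:
```python
from h import *
st(); grab('side','s8'); overlay('s8')
```

```text
t 8.83 p [572.1 197.3 224.5] F [-0.  -0.4 -4.2] M [ 0.04 -0.01  0.02] w 17.5 q [0.31 0.39 1.67 0.   1.08 1.97]
[[-0.092  0.     0.996]
 [-0.996  0.001 -0.092]
 [-0.001 -1.    -0.   ]]
foot [572.1 197.4 102.3]
```

View pics/s8raw.png

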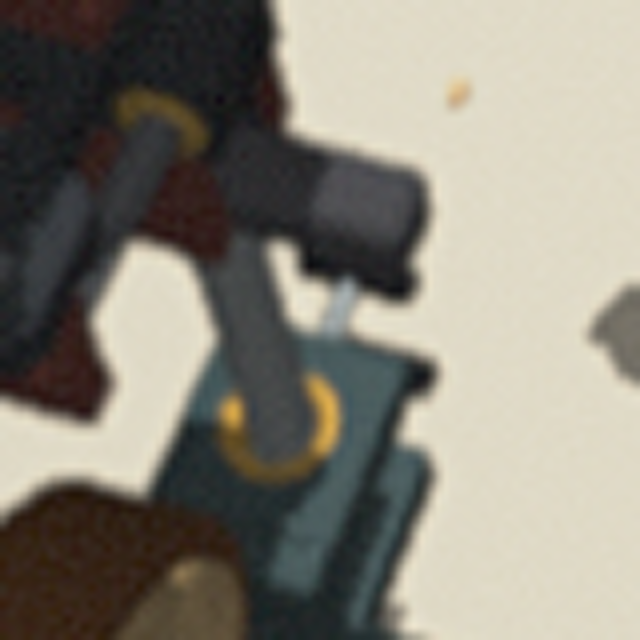

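The foot is inside the upper bushing with no contact force. I'll lower slowly in stages.

jog_arm(steps=[{"dp":[0,0,-0.04],"turn":[0,0,0],"claw":0},{"dp":[0,0,-0.09],"turn":[0,0,0],"claw":0},{"dp":[0,0,-0.14],"turn":[0,0,0],"claw":0},{"dp":[0,0,-0.19],"turn":[0,0,0],"claw":0},{"dp":[0,0,-0.24],"turn":[0,0,0],"claw":0},{"dp":[0,0,-0.24],"turn":[0,0,0],"claw":0}])

```text
t: 9.38
ee_pos: [571.7, 197.2, 204.4]
orientation: [-1.165, 1.277, -1.276]
ft_force: [0.9, 0.7, -4.5]
width: 18.3
```

Run:
```python
from h import *
st()
```

```text
t 9.38 p [571.7 197.2 204.4] F [ 0.9  0.7 -4.5] M [ 0.01 -0.03  0.01] w 18.3 q [0.31 0.42 1.69 0.   1.04 1.97]
[[-0.092 -0.001  0.996]
 [-0.996  0.    -0.092]
 [-0.    -1.    -0.001]]
```

jog_arm(steps=[{"dp":[0.005,0,-0.04],"turn":[0,0,0],"claw":0},{"dp":[0.005,0,-0.09],"turn":[0,0,0],"claw":0},{"dp":[0.005,0,-0.14],"turn":[0,0,0],"claw":0},{"dp":[0.005,0,-0.18],"turn":[0,0,0],"claw":0},{"dp":[0.005,0,-0.22],"turn":[0,0,0],"claw":0},{"dp":[0.005,0,-0.25],"turn":[0,0,0],"claw":0},{"dp":[0.005,0,-0.28],"turn":[0,0,0],"claw":0},{"dp":[0.005,0,-0.28],"turn":[0,0,0],"claw":0}])

```text
t: 10.05
ee_pos: [571.9, 197.2, 181.5]
orientation: [-1.166, 1.278, -1.276]
ft_force: [0.2, -0.8, -3.6]
width: 17.8
```

Run:
```python
from h import *
st(); grab('side','s9'); overlay('s9'); grab('wrist','w9')
```

```text
t 10.05 p [571.9 197.2 181.5] F [ 0.2 -0.8 -3.6] M [ 0.04 -0.03 -0.02] w 17.8 q [0.31 0.44 1.71 0.   0.99 1.97]
[[-0.092 -0.002  0.996]
 [-0.996  0.    -0.092]
 [-0.    -1.    -0.002]]
foot [571.7 197.2  59.3]
```

View pics/s9raw.png

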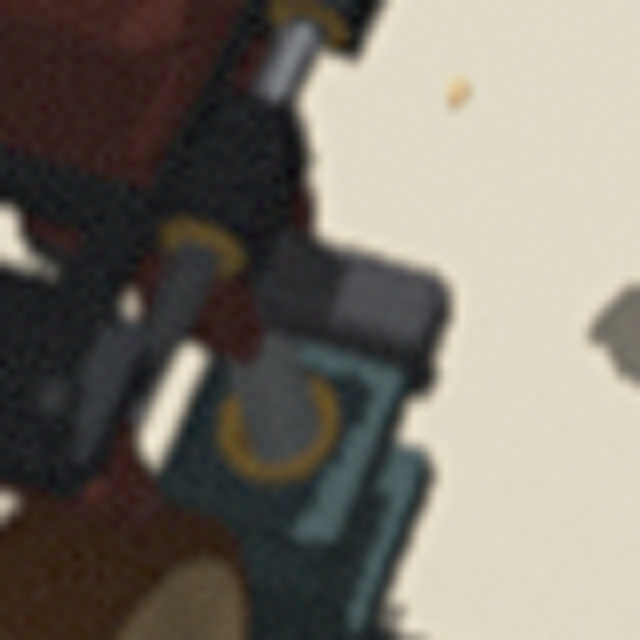

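View pics/w9.png

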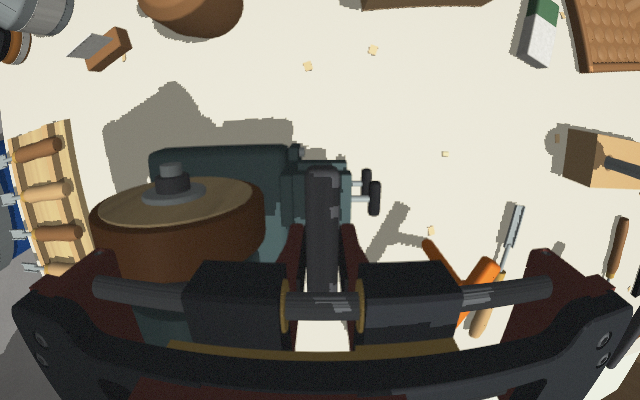

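Run:
```python
from h import *
d=load('w9'); P=wcloud(d); M=R.from_rotvec(d['obs']['orientation']).as_matrix(); T=(P-d['obs']['ee_pos'])@M
for u,v in ((230,290),(230,262),(195,265),(290,235),(297,228),(120,285),(70,270),(410,290),(325,300)): print((u,v),T[v,u].round(1),P[v,u].round(1))
g=(d['range_z']>0)&(T[...,1]<20)&(T[...,2]<60)&(abs(T[...,0])<110)
Q=T[g]; v,u=np.nonzero(g)
for a,b in((-110,-90),(-90,-70),(-70,-50),(-50,-30),(-30,-15)):
    k=(Q[:,0]>=a)&(Q[:,0]<b)&(v>200)
    if k.sum(): print(a,b,k.sum(),'max y',np.percentile(Q[k,1],[90,99,100]).round(1))
```

```text
(230, 290) [ -22.8 -100.1   33.1] [607.2 216.9 281.8]
(230, 262) [-26.6 -86.2  33.3] [607.7 220.6 267.9]
(195, 265) [-70.2 -21.2  -6.4] [572.1 267.7 203.1]
(290, 235) [-16.5 -17.1  11.4] [584.9 212.6 198.9]
(297, 228) [-13.6  -7.6  11.3] [584.5 209.7 189.4]
(120, 285) [-60.9 -96.1  28. ] [605.6 255.3 277.9]
(70, 270) [-78.5 -99.7  32.9] [612.1 272.3 281.4]
(410, 290) [  21.4 -100.1   33.2] [603.2 172.8 281.9]
(325, 300) [  0.6 -95.   27.2] [599.2 194.1 276.7]
-110 -90 3252 max y [-0.1 10.5 14.6]
-90 -70 10177 max y [-22.3  11.5  19.4]
-70 -50 8495 max y [-6.4 13.7 19.7]
-50 -30 6938 max y [ 4.4 17.9 19.9]
-30 -15 8558 max y [-91.1 -20.6  -0.1]
```

jog_arm(steps=[{"dp":[0,0,-0.04],"turn":[0,0,0],"claw":0},{"dp":[0,0,-0.08],"turn":[0,0,0],"claw":0},{"dp":[0,0,-0.12],"turn":[0,0,0],"claw":0},{"dp":[0,0,-0.16],"turn":[0,0,0],"claw":0},{"dp":[0,0,-0.2],"turn":[0,0,0],"claw":0},{"dp":[0,0,-0.2],"turn":[0,0,0],"claw":0}])

```text
t: 10.65
ee_pos: [571.8, 197.1, 165.2]
orientation: [-1.166, 1.278, -1.276]
ft_force: [0.3, 0.9, -4.3]
width: 17.9
```

Run:
```python
from h import *
st(); grab('wrist','w10');d=load('w10'); P=wcloud(d).reshape(-1,3); z0=d['obs']['ee_pos'][2]+13.8
p=d['obs']['ee_pos']
m=(abs(P[:,0]-p[0])<48)&(abs(P[:,1]-p[1])<14)&(abs(P[:,2]-z0)<8); Q=P[m]; print('pred top',z0,'meas',np.median(Q[:,2]),m.sum())
Q=Q[abs(Q[:,2]-np.median(Q[:,2]))<3]
r=cv2.minAreaRect(Q[:,:2].astype(np.float32)); print(r)
A=np.c_[Q-Q.mean(0)]; w,V=np.linalg.eigh(np.cov(A.T)); print(V[:,-1],np.degrees(np.arctan2(V[1,-1],V[0,-1])))
```

```text
t 10.65 p [571.8 197.1 165.2] F [ 0.3  0.9 -4.3] M [ 0.08 -0.14  0.04] w 17.9 q [0.31 0.46 1.72 0.   0.96 1.97]
[[-0.092 -0.002  0.996]
 [-0.996  0.    -0.092]
 [ 0.    -1.    -0.002]]
pred top 178.95576944592358 meas 178.59407931011262 4413
((580.33837890625, 197.29840087890625), (27.884746551513672, 72.20899963378906), 84.59859466552734)
[-0.99616436  0.08744517  0.00314695] 174.9833286634299
```

Run:
```python
from h import *
rng=np.random.default_rng(0)
def ransac(Q,tol=1.0,vert=True):
    best=None
    for _ in range(600):
        a=Q[rng.choice(len(Q),3,False)]; n=np.cross(a[1]-a[0],a[2]-a[0]); 
        if np.linalg.norm(n)<50: continue
        n/=np.linalg.norm(n)
        if abs(n[2])>.1: continue
        k=abs((Q-a[0])@n)<tol
        if best is None or k.sum()>best.sum(): best=k
    S=Q[best]; c=S.mean(0); w,V=np.linalg.eigh(np.cov((S-c).T)); n=V[:,0]; n=n*np.sign(n[0]); return n,c,len(S)
for t in('w5','w6','w9','w10'):
    P=wcloud(load(t)).reshape(-1,3); m=(P[:,0]>575)&(P[:,0]<615)&(P[:,1]>235)&(P[:,1]<375)&(P[:,2]>85)&(P[:,2]<212)
    n,c,k=ransac(P[m]); print(t,'wheel face yaw',np.degrees(np.arctan2(n[1],n[0])).round(2),n.round(3),c.round(1),k)
    # lug top x edges / front face of lug(-y) 
    m=(abs(P[:,2]-110)<4)&(abs(P[:,0]-572)<60)&(P[:,1]>165)&(P[:,1]<240); r=cv2.minAreaRect(P[m][:,:2].astype(np.float32)); print('  lug',r)
for t in('top0','side0'):
    P=cloud(load(t)).reshape(-1,3)
    m=(P[:,0]>350)&(P[:,0]<545)&(P[:,1]>200)&(P[:,1]<390)&(P[:,2]>170)&(P[:,2]<216)
    Q=P[m]
    # cylinder ridge: fit |offset| circle: least squares axis yaw + y0 + r with z axis 150
    from scipy.optimize import least_squares
    f=lambda q: np.hypot((Q[:,1]-q[0])-np.tan(q[1])*(Q[:,0]-450),Q[:,2]-q[3])*1-q[2]
    s=least_squares(f,[305,-.087,65,150],loss='soft_l1'); print(t,'motor yaw',np.degrees(s.x[1]),s.x,np.std(f(s.x)))
    # outer edge line of wheel rim
```

```text
w5 wheel face yaw -5.17 [ 0.996 -0.09   0.007] [599.1 295.2 170.1] 1564
  lug ((573.2343139648438, 202.79396057128906), (56.77948760986328, 43.819156646728516), 84.65576934814453)
w6 wheel face yaw -5.39 [ 0.996 -0.094  0.005] [598.8 292.6 170. ] 2119
  lug ((573.6446533203125, 202.7296600341797), (57.03386306762695, 44.69684982299805), 85.04100799560547)
w9 wheel face yaw -5.47 [ 0.995 -0.095  0.008] [598.4 289.4 170.7] 4786
  lug ((574.187255859375, 202.49267578125), (57.270938873291016, 43.781089782714844), 85.78101348876953)
w10 wheel face yaw -5.61 [ 0.995 -0.098  0.004] [598.3 287.6 169. ] 5849
  lug ((573.7470703125, 202.77505493164062), (57.40443420410156, 43.97275924682617), 84.9514389038086)
top0 motor yaw -5.349749127460999 [ 3.12506453e+02 -9.33707364e-02  5.54170887e+01  1.50867032e+02] 5.278423088221233
side0 motor yaw -6.19376852599302 [ 3.14448531e+02 -1.08101654e-01  5.64536780e+01  1.49177103e+02] 4.710908102569402
```

jog_arm(steps=[{"dp":[0,0,-0.04],"turn":[0,-0.0006,-0.001],"claw":0},{"dp":[0,0,-0.08],"turn":[0,-0.0006,-0.001],"claw":0},{"dp":[0,0,-0.12],"turn":[0,-0.0006,-0.001],"claw":0},{"dp":[0,0,-0.16],"turn":[0,-0.0006,-0.001],"claw":0},{"dp":[0,0,-0.2],"turn":[0,-0.0006,-0.001],"claw":0},{"dp":[0,0,-0.23],"turn":[0,-0.0006,-0.001],"claw":0},{"dp":[0,0,-0.245],"turn":[0,-0.0006,-0.001],"claw":0},{"dp":[0,0,-0.245],"turn":[0,-0.0006,-0.001],"claw":0},{"dp":[0,0,-0.245],"turn":[0,-0.0006,-0.001],"claw":0}])

```text
t: 11.45
ee_pos: [572.0, 197.2, 145.9]
orientation: [-1.163, 1.279, -1.279]
ft_force: [0.5, 0.4, -4.4]
width: 17.9
```

Run:
```python
from h import *
st(); grab('wrist','w11');grab('side','s11');crop('s11',180,240,340,380,5,'s11c'); d=load('w11'); P=wcloud(d).reshape(-1,3); z0=d['obs']['ee_pos'][2]+13.8
p=d['obs']['ee_pos']
m=(abs(P[:,0]-p[0])<48)&(abs(P[:,1]-p[1])<14)&(abs(P[:,2]-z0)<8); Q=P[m]; print('pred top',z0,'meas',np.median(Q[:,2]),m.sum())
Q=Q[abs(Q[:,2]-np.median(Q[:,2]))<3]
A=np.c_[Q-Q.mean(0)]; w,V=np.linalg.eigh(np.cov(A.T)); print(V[:,-1],np.degrees(np.arctan2(V[1,-1],V[0,-1])))
P=cloud(load('s11')).reshape(-1,3)
m=(abs(P[:,0]-p[0])<60)&(abs(P[:,1]-p[1])<14)&(abs(P[:,2]-157)<9)&(abs((P[:,0]-p[0]))>18)
print('side bar pts',m.sum(),np.percentile(P[m][:,2],[10,50,90]) if m.sum() else '')
```

```text
t 11.45 p [572.  197.2 145.9] F [ 0.5  0.4 -4.4] M [ 0.01 -0.02 -0.05] w 17.9 q [0.31 0.49 1.73 0.   0.92 1.98]
[[-0.095  0.     0.996]
 [-0.996  0.    -0.095]
 [-0.    -1.     0.   ]]
pred top 159.67831894902275 meas 159.32404267899008 4411
[-0.99594312  0.08989693  0.00398081] 174.84228133586055
side bar pts 221 [151.75249516 159.3211929  161.16455773]
```

View pics/w11.png

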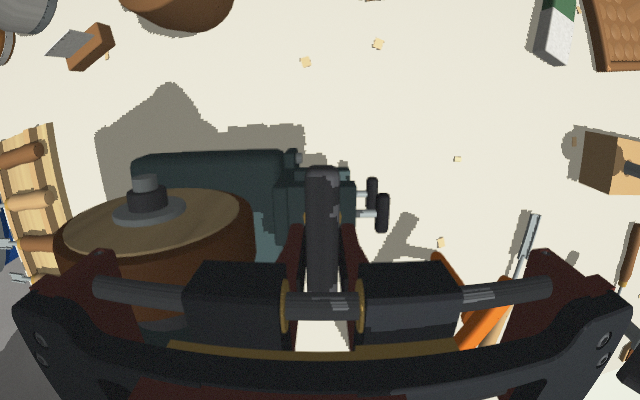

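View pics/s11c.png

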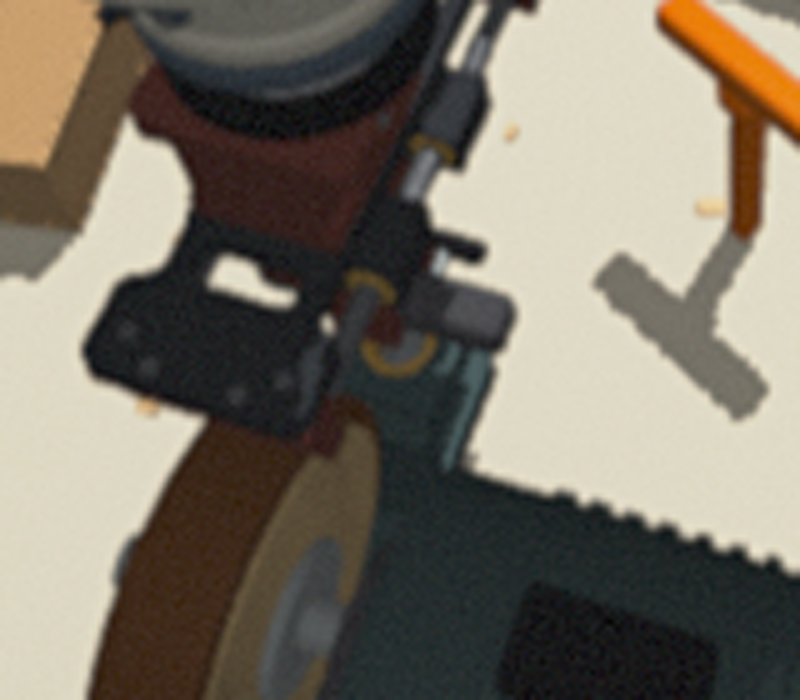

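jog_arm(steps=[{"dp":[0,0,-0.006],"turn":[0,0,0],"claw":0},{"dp":[0,0,-0.006],"turn":[0,0,0],"claw":0},{"dp":[0,0,-0.006],"turn":[0,0,0],"claw":0},{"dp":[0,0,-0.006],"turn":[0,0,0],"claw":0}])

```text
t: 11.88
ee_pos: [572.1, 197.2, 145.7]
orientation: [-1.162, 1.278, -1.279]
ft_force: [0.1, 0.3, -3.5]
width: 17.7
```

Run:
```python
from h import *
o,M=st()
print(ctrl.close_job())
```

```text
t 11.88 p [572.1 197.2 145.7] F [ 0.1  0.3 -3.5] M [ 0.09  0.03 -0.02] w 17.7 q [0.31 0.49 1.73 0.   0.92 1.98]
[[-0.095  0.001  0.996]
 [-0.996  0.    -0.095]
 [-0.    -1.     0.001]]
the job is handed in; nothing more can be done
None
```

The straight hand rest is in the bracket: I lifted it out of the block, lowered its post through the upper and then the lower bushing, and handed the job in at about 11.9 s while still holding it.

**Final pose**
- **Height:** the bar's centre is at about 150.3–150.5 mm, against the axle at 150 mm.
- **Direction:** the gripper holds the bar at a yaw of −5.4°. The wheel face measured −5.2° to −5.6°, and the bar in the last picture −5.2°, so they agree to within about 0.4°. The tool's tilt is below 0.1°.
- **Post:** the foot is at about z = 23 mm, worked out from the gripper's height, which is well below the lower lug.
- **Force:** the last reading was about the rest's own weight, with next to no side load. No reading during the descent showed the post pressing on a bushing.

**Clearance to the wheel:** I never measured it directly. From the gripper's dimensions its body should clear the wheel by about 10 mm, and the last wrist picture showed no contact.

**Where checks disagreed**
- **Positions:** the cameras differed by about 2 mm on where the bushing and the bar are. I centred the post over the bushing by comparing the two in the side camera.
- **Motor direction:** a rough fit to the motor body in the side camera gave −6.2°. It fitted poorly, so I went by the wheel face.

I did not touch the round-headed rest, the gouges, the honing bar or the other T-shaped rests.

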